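# Close the two-part wax mould and hold it shut

## Robot

A 6-joint arm with a two-finger parallel gripper is mounted at the origin on a cart in front of the work surface, level with it; the furniture and walls round the work are solid. World frame = base frame: x ahead of the robot, y to its left, z up, the work surface at z = 0. Lengths are in mm, angles in rad, forces in N, time in s.
With the tool pointing down it reaches from about 350 to 875 mm from the base axis. Payload 4.2 kg.
Tool frame: the origin (TCP) lies midway between the tips of the shut fingers; the grasp point (between the pads) lies 19 mm behind it (arm.tcp_to_grasp is the distance from the TCP to the grasp point, in mm); z points along the fingers, y is the line along which they close (so a half turn about z gives the same grasp; the last joint's range is limited). The gripper opens to 85 mm and grips with 20 to 120 N. Pads are 22 mm wide; open, the fingers measure 114 mm over their backs; the gripper's body (76 mm by 85 mm) begins 54 mm behind the grasp point. The pads swing forward as they close: fully open they stand 13 mm farther back than shut.
Start: joints at [-0.964, 0.385, 0.008, 0, -1.194, -0.259], TCP at [213.033, -587.551, 231.312] pointing down, gripper open.
Joint ranges: [-3.14, 3.14], [-1.21, 2.06], [-1.07, 1.41], [-3.16, 2.05], [-2.99, -0.16], [-3.1, 3.1]. Speed limits (rad/s): [2.79, 2.79, 3.14, 3.14, 3.14, 3.14].

## Interface

Orientations are given as a unit quaternion [x, y, z, w].
In Python, from bench import arm, imaging, job, models gives the robot as it stands.
- The arm moves only by the tool arm_command, never from a script. Its argument "rows" is a list of rows, each an object with "grip": the opening, from 0 (shut) to 1 (fully open); "linear": the shift along the tool's x, y, z in mm, a list of three; "rot": the turn, a rotation vector about the tool's x, y, z in rad, a list of three. In form: [{"grip": grip, "linear": [tx, ty, tz], "rot": [rx, ry, rz]}, ...]. A call has 1 to 10 rows; each row is the pose to reach, as a shift and turn from the pose commanded when the call began, along the tool's axes at that moment; what a row does not reach only later rows make up. A row lasts 1/8 s, in which the tool goes at most 62.5 mm and 10.7 degrees, less where a joint would pass 70% of its speed; a pose out of reach is approached as far as the arm can. A call with a gripper value outside its range is refused whole. The fingers move at their own pace and stop on an object; the grip force is fixed at half the most. Time passes only in rows, so rows that repeat a pose let the fingers close. It gives the time, the measured TCP pose, the force, the opening and the grip force at its end, in the units of the state.
- arm.read_state(): the state, without advancing time (a new reading comes with each control period).
- imaging.get_image(name): name is "scene" or "side" or "wrist"; returns a dict with "frame" (400x640x3 uint8, red, green, blue), "fx", "fy", "cx", "cy" (pixels), "k1" (the pictures are not rectified: a ray, as slopes to the right and down, at radius r is drawn at 1 + k1 r^2 times it, then the intrinsics apply), "extrinsics" (4x4, takes a point from world to camera coordinates); the wrist camera has in their place "T_tool_cam" (4x4, takes a point from camera to tool coordinates, whose origin is the TCP and whose axes are the flange's). Camera axes: x right, y down, z forward; pixel columns grow to the right and rows downward; lengths in mm; the calibration is good to about 2 mm. A picture is of the moment at which its call begins: read the wrist's pose just before it. There is no depth.
- job.job_done(): hands the job in; it is judged then, once.
Trained networks look in a picture, given as the dict that the camera call returned (one of the last four; its "shot" number tells which), for a name from the list of things; names that differ only in an ending like _2 or _b are one class to them, and where a whole thing is asked for, a point or a joint stands for the part that bears it (a point fixed in the world has none). Each returns a list of dicts, best first, with "score" (0 to 1); they miss things now and then, are a little off and sometimes report something else, mostly with a low value. They report only what shows in the picture. A call takes as long as a camera call. They do not tell look-alikes from the thing itself.
- models.spot_in(picture, query): "rect" ([left, top, right, bottom] in pixels, round what is visible of it).
- models.tip_of(picture, query): "pixel" ([column, row] in pixels: a listed point, or the origin of a listed thing).
The state is a dict: "clock": time; "joints": joint angles; "joint_vel": joint speeds; "joint_efforts": joint torques, N m; "position": TCP position; "ee_rot": TCP orientation; "contact_force": force on the tool from outside, world axes, zero at the start; "wrist_torque": the same for the moment, N m; "gripper_width": finger opening in mm; "grasp_force": force on a finger pad.
Only numpy, scipy, OpenCV 4.12 (cv2) and the standard library are available. Lean on these libraries where they do the work, as an engineer would, in place of code of your own. Each camera call takes 0.05 s, during which the arm holds its last target. There are 200 camera calls.

## Task

Take the oblong cover out of the divided tray and fit it on the lower mould half, its wide hole over the thick dowel and its narrow hole over the thin one. Press it down against the spring plungers until the two halves meet flush with no gap, and finish while still holding the pair pressed together: do not let go. Leave the other two covers in the tray and everything else on the table where it is.

Things in the scene. Friction and masses are not known exactly. Their poses are not given: they have to be found in the camera images.
- cover_center (a point): Centre (half-way up) of the loose oblong aluminium mould cover, a block 92 x 48 x 36 mm (x, y, z), about 0.4 kg, lying flat in one of the three tray compartments. Its x axis runs along its length towards the wide hole, z is up. Three holes go right through from top to bottom on its long centre line. Grip it across the 48 mm width.
- cover_face (a point): Centre of the cover's flat underside (its mating face), 18 mm below cover_center; same axes.
- cover_wide_hole (a point): Centre of the mouth of the cover's wide dowel hole (13.6 mm across) in its underside, at x = +33 mm from cover_face; same axes. The narrow dowel hole (9.6 mm) is at x = -33 mm, a pouring hole of about 15 mm in the middle.
- lower_half: Lower mould half, screwed down on the left of the table: aluminium block 92 x 48 x 28 mm on a dark plate 140 x 86 x 8 mm, its flat mating face 36 mm above the table with a round cavity 36 mm across. Origin under the plate's centre; x along its length towards the thick dowel, z up.
- lower_face (a point): Centre of the lower half's flat upper (mating) face, 36 mm above its origin; same axes. When the mould is shut, cover_face coincides with this point and the x axes agree.
- plunger0 (a joint): Travel (m) of a brass spring plunger, 6 mm across, at x, y = (+21, +18) mm from lower_face: 0 = standing 5 mm proud of the face, 0.005 = pressed flush. An unpressed cover rests on both plungers with a 5 mm gap and springs back to it when let go. Together they yield from 7 N and are flush at 12 N; the cover's weight (3 to 5 N) helps.
- plunger1 (a joint): The same for the second plunger, at x, y = (-21, -18) mm from lower_face.
- thick_dowel (a point): Foot of the thick steel dowel (12 mm across), on the mating face at x = +33 mm from lower_face; same axes. The thin dowel (8 mm) stands at x = -33 mm, so the cover fits only one way round. Both are fixed, 16 mm high, the last 6 mm tapering to a blunt nose.
- tray: Low wooden tray fixed to the table, 128 x 320 x 14 mm (x, y, z), with three equal compartments side by side along y, each 120 mm by about 101 mm; floor 4 mm thick, walls 4 mm thick with their tops 14 mm above the table. Origin at the centre of its underside. Each compartment holds one cover; which holds which varies.
- square_cover_center (a point): Centre of a square aluminium cover 52 x 52 x 30 mm in the tray; belongs to another mould, stays in its compartment.
- round_cover_center (a point): Centre of a round aluminium cover 60 mm across and 30 mm high in the tray; belongs to another mould, stays in its compartment.
- steel_cup: Bystander: open steel cup 64 mm across, 71 mm high; origin under its centre.
- wick_tin: Bystander: closed tinplate box 77 x 124 x 48 mm; origin under its centre.
- thermometer: Bystander: probe thermometer lying flat, 22 x 203 x 16 mm; origin under the middle.
- mould_34: Bystander: round silicone mould 68 mm across, 84 mm high; origin under its centre.
- mould_32: Bystander: round silicone mould 68 mm across, 86 mm high; origin under its centre.
Not all that is in view belongs to the job. What is shaped like the part that bears cover_center but yellow is not meant.

How it is judged:
By the outcome, as a careful person would: the job done as asked, in the order asked, and still so for the second after the job is handed in, while the arm keeps its last pose, push and grip.
It also fails if it takes over 45 s, if anything falls off the work surface, if the arm or the gripper's body presses on something with over 40 N, if the wrist force passes 120 N, or if a joint passes its speed limit or range.

## Working session

There is one attempt and no reset: what is moved stays moved. The work goes in short steps, Python scripts to look and compute and a tool call to move; the robot and the scene stay as the last step left them, time stands still between calls to the robot, and variables do not carry over. Pictures are saved under pics/ and viewed, at most 10 in all, crops included, and the job is handed in when it is done.

Besides the shell and the picture viewer there is one more tool, called as name(argument=value, ...), one argument or row to a line, values as JSON. arm_command: Moves the arm, as the interface text tells. Its arguments: {"type":"object","properties":{"rows":{"type":"array"}},"required":["rows"]}

```bash
mkdir -p pics
cat > h.py <<'E'
import numpy as np, cv2
from scipy.spatial.transform import Rotation as R
from bench import arm, imaging, job, models
def shot(n):
    s=arm.read_state(); p=imaging.get_image(n)
    if n=="wrist":
        T=np.eye(4);T[:3,:3]=R.from_quat(s["ee_rot"]).as_matrix();T[:3,3]=s["position"]
        p["_E"]=np.linalg.inv(T@np.array(p["T_tool_cam"]))
    else: p["_E"]=np.array(p["extrinsics"])
    return p
def ray(p,px):
    d=((px[0]-p["cx"])/p["fx"],(px[1]-p["cy"])/p["fy"]); d=np.array(d); u=d.copy()
    for _ in range(20): u=d/(1+p["k1"]*(u@u))
    C=np.linalg.inv(p["_E"]); return C[:3,3],C[:3,:3]@np.array([u[0],u[1],1])
def at(p,px,z):
    o,d=ray(p,px); return (o+d*(z-o[2])/d[2])
def proj(p,X):
    c=p["_E"]@np.append(X,1); u=c[:2]/c[2]; u=u*(1+p["k1"]*(u@u))
    return np.array([u[0]*p["fx"]+p["cx"],u[1]*p["fy"]+p["cy"]])
def save(p,n,crop=None,k=1):
    f=p["frame"][:,:,::-1]
    if crop: f=f[crop[1]:crop[3],crop[0]:crop[2]]
    cv2.imwrite("pics/"+n,cv2.resize(f,None,fx=k,fy=k,interpolation=cv2.INTER_CUBIC))
E
python3 - <<'E'
from h import *
np.set_printoptions(precision=1,suppress=True)
Z=dict(cover_center=22,cover_face=4,cover_wide_hole=4,lower_half=0,lower_face=36,thick_dowel=36,tray=0,square_cover_center=19,round_cover_center=19)
ps=[]
for n in("scene","side"):
    p=shot(n); save(p,n+".png"); ps.append(p["frame"])
    for q,z in Z.items():
        for r in models.tip_of(p,q)[:3]: print(n,q,round(r["score"],2),np.array(r["pixel"]),at(p,r["pixel"],z))
    print(n,[(np.array(r["rect"]),round(r["score"],2)) for r in models.spot_in(p,"cover_center")])
cv2.imwrite("pics/both.png",np.vstack(ps)[:,:,::-1][:, :])
print(arm.read_state())
E
```

```text
scene cover_center 0.86 [323.5 200.5] [ 509.9 -201.9   22. ]
scene cover_center 0.55 [234.5 267.9] [485.6 113.8  22. ]
scene cover_center 0.53 [233.3 262.6] [500.7 106.   22. ]
scene cover_face 0.96 [323.8 204.3] [ 512.7 -206.     4. ]
scene cover_wide_hole 0.84 [317.1 200.2] [ 537.8 -204.8    4. ]
scene lower_half 0.9 [231.1 266.8] [511.2 108.1   0. ]
scene lower_face 0.57 [228.9 260.3] [502.4 115.3  36. ]
scene lower_face 0.56 [435.4 184.7] [ 328.  -460.7   36. ]
scene thick_dowel 0.96 [221.2 259. ] [518.2 125.8  36. ]
scene thick_dowel 0.44 [324.4 207.1] [ 478.3 -173.7   36. ]
scene tray 0.73 [256.7 335.7] [320.4 183.1   0. ]
scene tray 0.64 [326.8 206.7] [ 503.1 -208.1    0. ]
scene square_cover_center 0.77 [289.9 221.9] [513.4 -83.2  19. ]
scene round_cover_center 0.87 [353.8 184.7] [ 500.6 -313.6   19. ]
scene round_cover_center 0.21 [437.  182.3] [ 341.3 -492.6   19. ]
scene [(array([371.6, 209. , 375.9, 227.6]), 0.49), (array([199.3, 252.2, 266.7, 291.6]), 0.31)]
side cover_center 0.68 [319.8 210.7] [ 503.2 -196.7   22. ]
side cover_center 0.6 [288.8 239.7] [ 327.3 -287.6   2
[... 463 characters left out ...]
   36. ]
side tray 0.53 [277.8 171.4] [530.4 163.    0. ]
side round_cover_center 0.64 [279.3 171.8] [517.8 126.3  19. ]
side round_cover_center 0.49 [333.3 228.1] [ 487.9 -303.5   19. ]
side [(array([324.8, 198.1, 338.3, 217.8]), 0.64), (array([284.9, 227.2, 299.5, 252.1]), 0.61)]
{'clock': 1.1, 'joints': array([-1. ,  0.4,  0. ,  0. , -1.2, -0.3]), 'joint_vel': array([ 0.,  0., -0., -0., -0., -0.]), 'joint_efforts': array([ -0. , -39.2,  18.9,   4.2,  -0. ,  -0. ]), 'position': array([ 213. , -587.6,  231.3]), 'ee_rot': array([-0.2,  1. , -0. , -0. ]), 'contact_force': array([ 0.1,  0.2, -0.5]), 'wrist_torque': array([-0., -0., -0.]), 'grasp_force': 0.0, 'gripper_width': 85.82623132898358}
```

View pics/scene.png

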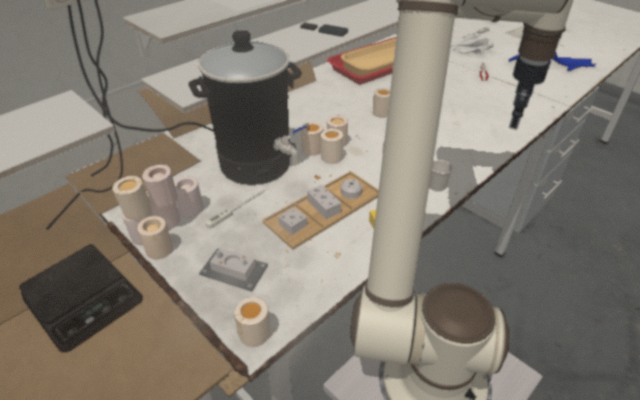

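View pics/side.png

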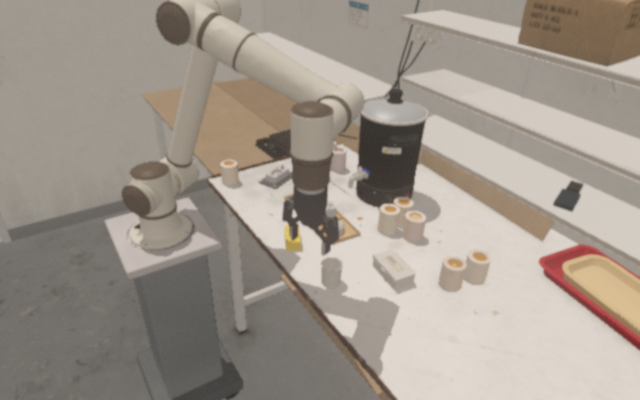

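The scene view shows three covers in the tray, from left to right: square (292,221), oblong (323,200) and round (351,186). The grey lower half is at (234,265). There is a yellow look-alike by the tray at (373,217). The grey oblong in the middle compartment fits the description, and I'll confirm it from above.

```bash
cat >> h.py <<'E'
def goal(pos,yaw):
    """tool-frame shift and turn to a downward pose whose tool y axis lies at world angle yaw (mod pi)"""
    s=arm.read_state(); R0=R.from_quat(s["ee_rot"]); best=None
    for y in(yaw,yaw+np.pi):
        Y=np.array([np.cos(y),np.sin(y),0]);Zv=np.array([0,0,-1.]);X=np.cross(Y,Zv)
        rv=(R0.inv()*R.from_matrix(np.c_[X,Y,Zv])).as_rotvec()
        if best is None or np.linalg.norm(rv)<np.linalg.norm(best): best=rv
    print("linear",R0.inv().apply(np.array(pos)-s["position"]).round(1),"rot",best.round(3),"j6",s["joints"].round(2))
E
python3 - <<'E'
from h import *
p=shot("wrist");print(np.array(p["T_tool_cam"]).round(2),p["fx"])
print(R.from_quat(arm.read_state()["ee_rot"]).as_matrix().round(3))
goal([480,-205,260],np.pi/2)
E
```

```text
[[-0.000e+00 -9.500e-01 -3.100e-01  7.851e+01]
 [ 1.000e+00 -0.000e+00  0.000e+00  1.100e-01]
 [-0.000e+00 -3.100e-01  9.500e-01 -1.446e+02]
 [ 0.000e+00  0.000e+00  0.000e+00  1.000e+00]] 330.73233915002464
[[-0.94  -0.341  0.   ]
 [-0.341  0.94  -0.   ]
 [-0.    -0.    -1.   ]]
linear [-381.4  268.7  -28.7] rot [-0.     0.     0.348] j6 [-0.96  0.38  0.01 -0.   -1.19 -0.26]
```

arm_command(
  rows=[
    {"grip": 1, "linear": [-380, 270, 0], "rot": [0, 0, 0.348]},
    {"grip": 1, "linear": [-380, 270, 0], "rot": [0, 0, 0.348]},
    {"grip": 1, "linear": [-380, 270, 0], "rot": [0, 0, 0.348]},
    {"grip": 1, "linear": [-380, 270, 0], "rot": [0, 0, 0.348]},
    {"grip": 1, "linear": [-380, 270, 0], "rot": [0, 0, 0.348]},
    {"grip": 1, "linear": [-380, 270, 0], "rot": [0, 0, 0.348]},
    {"grip": 1, "linear": [-380, 270, 0], "rot": [0, 0, 0.348]},
    {"grip": 1, "linear": [-380, 270, 0], "rot": [0, 0, 0.348]},
    {"grip": 1, "linear": [-380, 270, 0], "rot": [0, 0, 0.348]},
    {"grip": 1, "linear": [-380, 270, 0], "rot": [0, 0, 0.348]},
  ],
)

```text
clock: 2.4
position: [477.9, -204.5, 231.3]
ee_rot: [0.0, 1.0, -0.0, -0.0]
contact_force: [0.4, 0.5, -0.5]
gripper_width: 85.4
grasp_force: 0.0
```

Run:
```python
from h import *
np.set_printoptions(precision=1,suppress=True)
s=arm.read_state();print(s["position"],s["joint_vel"])
p=shot("wrist");save(p,"w1.png")
Z=dict(cover_center=22,cover_face=4,cover_wide_hole=4,square_cover_center=19,round_cover_center=19)
for q,z in Z.items():
    for r in models.tip_of(p,q)[:3]: print(q,round(r["score"],2),np.array(r["pixel"]),at(p,r["pixel"],z))
print([(np.array(r["rect"]),round(r["score"],2)) for r in models.spot_in(p,"cover_center")])
```

```text
[ 477.9 -204.5  231.3] [-0. -0. -0. -0.  0. -0.]
cover_center 0.85 [241.9  34.6] [ 343.6 -276.6   22. ]
cover_center 0.83 [319.3 194. ] [ 507.2 -200.5   22. ]
cover_face 0.86 [321.  185.2] [ 501.9 -198.4    4. ]
cover_wide_hole 0.88 [317.  215.6] [ 539.8 -203.1    4. ]
cover_wide_hole 0.71 [213.5  26.3] [ 332.5 -309.2    4. ]
square_cover_center 0.74 [419.5 199. ] [514.2 -86.3  19. ]
round_cover_center 0.68 [232.3 186.8] [ 499.4 -298.2   19. ]
[(array([291. , 149.6, 352.9, 240.5]), 0.89), (array([184.3,   0. , 294.6,  82. ]), 0.58)]
```

View pics/w1.png

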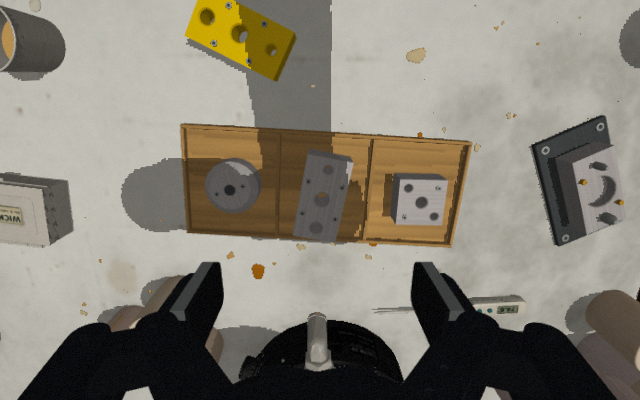

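Two candidates match the shape: the yellow block at (240,37), outside the tray, and the grey block at (323,197), in the middle compartment. The grey one is the cover, since it is aluminium and lies in the tray. I'll confirm it with a crop and measure the holes in its top.

Run:
```python
from h import *
p=shot("wrist");save(p,"w1c.png",(270,130,380,260),5)
```

```text
(no output)
```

View pics/w1c.png

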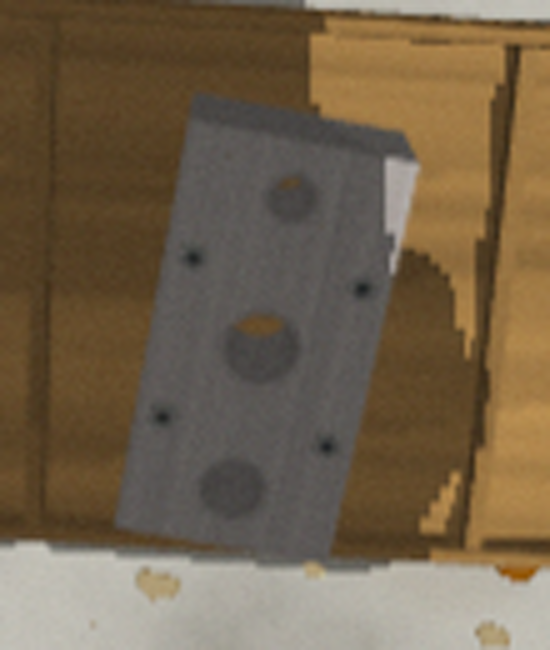

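The crop confirms the grey oblong. The narrow hole is at about (328,170), the pouring hole at (322,200) and the wide hole at (316,228). The wide hole points away from the base (+x).

Run:
```python
from h import *
np.set_printoptions(precision=1,suppress=True)
p=shot("wrist")
P=[at(p,q,40) for q in((328.3,169.7),(322.3,199.5),(316.3,227.7))]
C=[at(p,(270+a/5,130+b/5),40) for a,b in((193,120),(405,160),(328,560),(117,527))]
print(P,np.linalg.norm(P[2]-P[0]),C,np.mean(C,0))
d=P[2]-P[0];yaw=np.arctan2(d[1],d[0]);print("yaw",yaw)
c=np.mean(P,0);goal([c[0],c[1],100],yaw+np.pi/2)
for q,z in dict(lower_half=0,lower_face=36,thick_dowel=36).items():
    for r in models.tip_of(p,q)[:2]: print(q,round(r["score"],2),np.array(r["pixel"]),at(p,r["pixel"],z))
```

```text
[array([ 475.5, -191.7,   40. ]), array([ 508. , -197.8,   40. ]), array([ 540.5, -204.3,   40. ])] 66.23739967690862 [array([ 459.1, -211.9,   40. ]), array([ 467.4, -168.3,   40. ]), array([ 557.9, -182.8,   40. ]), array([ 549.7, -229.6,   40. ])] [ 508.5 -198.2   40. ]
yaw -0.1914800453250496
linear [-29.9   6.7 131.4] rot [-0.   0.   0.2] j6 [-0.1  0.2 -0.2  0.  -1.1 -1.5]
lower_half 0.88 [577.  185.2] [503.4 113.7   0. ]
lower_face 0.66 [599.8 190.2] [499.1 112.1  36. ]
thick_dowel 0.91 [606.7 213.3] [526.7 128.3  36. ]
```

arm_command(
  rows=[
    {"grip": 1, "linear": [-30, 6.7, 60], "rot": [0, 0, 0.195]},
    {"grip": 1, "linear": [-30, 6.7, 120], "rot": [0, 0, 0.195]},
    {"grip": 1, "linear": [-30, 6.7, 160], "rot": [0, 0, 0.195]},
    {"grip": 1, "linear": [-30, 6.7, 185], "rot": [0, 0, 0.195]},
    {"grip": 1, "linear": [-30, 6.7, 205], "rot": [0, 0, 0.195]},
    {"grip": 1, "linear": [-30, 6.7, 217], "rot": [0, 0, 0.195]},
    {"grip": 1, "linear": [-30, 6.7, 223], "rot": [0, 0, 0.195]},
    {"grip": 1, "linear": [-30, 6.7, 223], "rot": [0, 0, 0.195]},
  ],
)

```text
clock: 4.0
position: [508.5, -197.5, 8.5]
ee_rot: [0.097, 0.995, -0.0, 0.0]
contact_force: [0.0, -0.1, -0.4]
gripper_width: 85.4
grasp_force: 0.0
```

arm_command(
  rows=[
    {"grip": 0, "linear": [0, 0, 0], "rot": [0, 0, 0]},
    {"grip": 0, "linear": [0, 0, 0], "rot": [0, 0, 0]},
    {"grip": 0, "linear": [0, 0, 0], "rot": [0, 0, 0]},
    {"grip": 0, "linear": [0, 0, 0], "rot": [0, 0, 0]},
    {"grip": 0, "linear": [0, 0, 0], "rot": [0, 0, 0]},
    {"grip": 0, "linear": [0, 0, 0], "rot": [0, 0, 0]},
    {"grip": 0, "linear": [0, 0, 0], "rot": [0, 0, 0]},
    {"grip": 0, "linear": [0, 0, 0], "rot": [0, 0, 0]},
  ],
)

```text
clock: 5.0
position: [508.9, -197.8, 9.4]
ee_rot: [0.097, 0.995, -0.0, 0.001]
contact_force: [0.1, -0.7, 6.6]
gripper_width: 47.2
grasp_force: 64.3
```

arm_command(
  rows=[
    {"grip": 0, "linear": [0, 0, -15], "rot": [0, 0, 0]},
    {"grip": 0, "linear": [0, 0, -60], "rot": [0, 0, 0]},
    {"grip": 0, "linear": [0, 0, -120], "rot": [0, 0, 0]},
    {"grip": 0, "linear": [0, 0, -150], "rot": [0, 0, 0]},
    {"grip": 0, "linear": [0, 0, -150], "rot": [0, 0, 0]},
  ],
)

```text
clock: 5.62
position: [509.3, -197.4, 160.9]
ee_rot: [0.098, 0.995, 0.0, 0.003]
contact_force: [-0.4, -0.1, -5.2]
gripper_width: 47.2
grasp_force: 63.5
```

Run:
```python
from h import *
np.set_printoptions(precision=1,suppress=True)
p=shot("scene")
for q in("mould_34","steel_cup","wick_tin","thermometer"):
    for r in models.tip_of(p,q)[:6]: print(q,round(r["score"],2),np.array(r["pixel"]),at(p,r["pixel"],0))
L=np.array([500,112]);u=np.array([np.cos(.52),np.sin(.52)])
goal([*(L+65*u),170],.52+np.pi/2); print(L+65*u)
goal([500,-100,170],-.19+np.pi/2)
```

```text
mould_34 0.7 [256.2 331.8] [328.5 177.9   0. ]
steel_cup 0.59 [436.2 183. ] [ 352.5 -510.2    0. ]
steel_cup 0.45 [237.2 212.7] [655.1 -18.   -0. ]
wick_tin 0.97 [400.7 147.8] [ 537.  -578.4    0. ]
wick_tin 0.41 [236.1 210.8] [663.3 -20.5   0. ]
thermometer 0.69 [236.6 211.4] [660.4 -20.    0. ]
linear [ 17.8 344.7 -13.8] rot [ 0.  -0.  -0.7] j6 [-0.1  0.3 -0.3 -0.  -1.  -1.7]
[556.4 144.3]
linear [ 25.7  94.1 -13.8] rot [-0. -0. -0.] j6 [-0.1  0.3 -0.3 -0.  -1.  -1.7]
```

arm_command(
  rows=[
    {"grip": 0, "linear": [20, 60, -40], "rot": [0, 0, -0.1]},
    {"grip": 0, "linear": [20, 120, -40], "rot": [0, 0, -0.28]},
    {"grip": 0, "linear": [20, 180, -40], "rot": [0, 0, -0.46]},
    {"grip": 0, "linear": [20, 240, -40], "rot": [0, 0, -0.6]},
    {"grip": 0, "linear": [20, 300, -40], "rot": [0, 0, -0.71]},
    {"grip": 0, "linear": [18, 335, -40], "rot": [0, 0, -0.71]},
    {"grip": 0, "linear": [18, 345, -40], "rot": [0, 0, -0.71]},
    {"grip": 0, "linear": [18, 345, -40], "rot": [0, 0, -0.71]},
  ],
)

```text
clock: 6.88
position: [556.9, 144.4, 196.8]
ee_rot: [-0.255, 0.967, -0.0, -0.002]
contact_force: [-0.5, -0.1, -4.3]
gripper_width: 47.0
grasp_force: 64.0
```

Run:
```python
from h import *
np.set_printoptions(precision=1,suppress=True)
s=arm.read_state();print(s["position"],s["joint_vel"],s["grasp_force"],s["contact_force"])
p=shot("wrist");save(p,"w2.png",(190,0,450,260),2.3)
for q,z in dict(lower_half=0,lower_face=36,thick_dowel=36,cover_center=36).items():
    for r in models.tip_of(p,q)[:2]: print(q,round(r["score"],2),np.array(r["pixel"]),at(p,r["pixel"],z))
```

```text
[556.9 144.4 196.8] [-0. -0. -0.  0. -0.  0.] 63.99508371949196 [-0.5 -0.1 -4.3]
lower_half 0.64 [313.5 108.2] [502.2 110.5   0. ]
lower_half 0.24 [317.5 274.4] [664.  206.7   0. ]
lower_face 0.91 [315.1 107.1] [499.3 110.8  36. ]
lower_face 0.42 [313.4 141.1] [526.5 124.3  36. ]
thick_dowel 0.61 [315.1 143.8] [527.9 126.9  36. ]
cover_center 0.78 [316.3 279.2] [651.2 197.8  36. ]
```

View pics/w2.png

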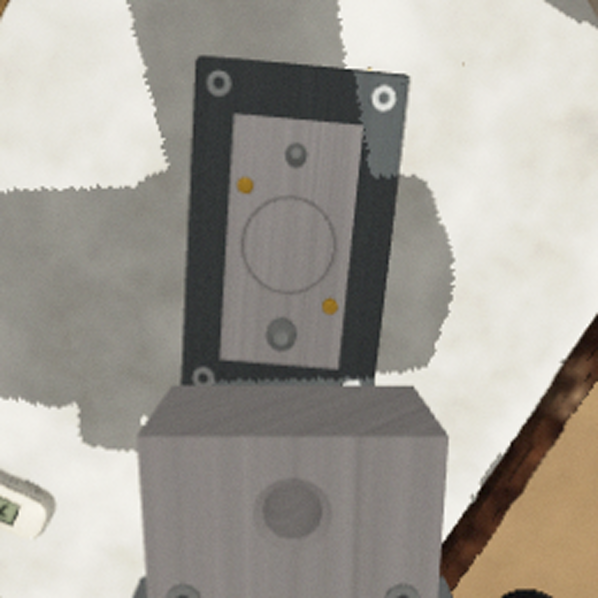

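The view shows the lower half with its cavity at crop (289,245), the thin dowel at (295,153) and the thick dowel at (281,333). The plungers are at (245,185) and (330,306). The held cover's narrow end, with its hole at (292,510), leads on the thin-dowel side, which is the right way round.

Run:
```python
from h import *
np.set_printoptions(precision=1,suppress=True)
s=arm.read_state();p=shot("wrist");k=2.3
f=lambda a,b,z:at(p,(190+(a+.5)/k-.5,(b+.5)/k-.5),z)
C=[f(a,b,36)[:2] for a,b in((232,114),(363,125),(339,370),(220,360))]
print("corners",np.mean(C,0),"yaw",[np.arctan2(*(C[j]-C[i])[::-1]) for i,j in((0,3),(1,2))],np.linalg.norm(C[3]-C[0]),np.linalg.norm(C[1]-C[0]))
print("ring",f(289,245,36)); a,b=f(245,185,41),f(330,306,41);print("plungers mid",(a+b)/2,np.arctan2(*(b-a)[1::-1])-np.arctan2(36,42)) 
t,T=f(295.5,152,52),f(281.5,331,52);print("dowels top mid",(t+T)/2,np.linalg.norm(T-t),np.arctan2(*(T-t)[1::-1]))
Rt=R.from_quat(s["ee_rot"]);x=-Rt.as_matrix()[:,0];y=np.cross([0,0,1],x)
print("tool yaw",np.arctan2(x[1],x[0]))
h=f(292.5,511,s["position"][2]+30.6)-s["position"];print("hole in tool: along",h@x,"across",h@y)
e=[f(a,435,s["position"][2]+30.6)-s["position"] for a in(138,447)];print("end corners",[(v@x,v@y) for v in e])
```

```text
corners [500.2 110. ] yaw [np.float64(0.4377063675337356), np.float64(0.4334914527677912)] 93.11055952926932 49.11024004290695
ring [499.3 109.8  36. ]
plungers mid [499.8 109.8  41. ] 0.42917884094700554
dowels top mid [498.7 109.2  52. ] 64.35309156871932 0.4305579560192236
tool yaw 0.5132206351260702
hole in tool: along -32.793698366606925 across 0.1854800823873469
end corners [(np.float64(-45.5776094042435), np.float64(-23.93748561427722)), (np.float64(-45.5085451065536), np.float64(24.34693127898114))]
```

Run:
```python
from h import *
goal([499.5,109.6,72],.432+np.pi/2)
```

```text
linear [ 67.   -1.  126.4] rot [ 0.    -0.     0.081] j6 [ 0.53  0.33 -0.17 -0.   -1.08 -1.59]
```

arm_command(
  rows=[
    {"grip": 0, "linear": [55, -1, 0], "rot": [0, 0, 0.08]},
    {"grip": 0, "linear": [67, -1, 40], "rot": [0, 0, 0.08]},
    {"grip": 0, "linear": [67, -1, 90], "rot": [0, 0, 0.08]},
    {"grip": 0, "linear": [67, -1, 115], "rot": [0, 0, 0.08]},
    {"grip": 0, "linear": [67, -1, 126], "rot": [0, 0, 0.08]},
    {"grip": 0, "linear": [67, -1, 126], "rot": [0, 0, 0.08]},
    {"grip": 0, "linear": [67, -1, 126], "rot": [0, 0, 0.08]},
  ],
)

```text
clock: 8.05
position: [500.8, 111.0, 73.6]
ee_rot: [-0.216, 0.976, 0.0, 0.001]
contact_force: [0.3, -0.0, -4.0]
gripper_width: 47.1
grasp_force: 63.8
```

Run:
```python
from h import *
s=arm.read_state();print(s["position"],s["joint_vel"].round(3),R.from_quat(s["ee_rot"]).as_matrix().round(4))
goal([499.5,109.6,54],.432+np.pi/2)
```

```text
[500.79320469 110.98369995  73.62884119] [ 0.002 -0.006  0.    -0.002 -0.    -0.001] [[-0.9069 -0.4214  0.0027]
 [-0.4214  0.9069  0.0012]
 [-0.0029 -0.     -1.    ]]
linear [ 1.8 -0.7 19.6] rot [-0.     0.003  0.003] j6 [ 0.54  0.37 -0.47  0.   -0.72 -1.67]
```

arm_command(
  rows=[
    {"grip": 0, "linear": [1.8, -0.7, 0], "rot": [0, 0.003, 0.003]},
    {"grip": 0, "linear": [1.8, -0.7, 10], "rot": [0, 0.003, 0.003]},
    {"grip": 0, "linear": [1.8, -0.7, 14], "rot": [0, 0.003, 0.003]},
    {"grip": 0, "linear": [1.8, -0.7, 17], "rot": [0, 0.003, 0.003]},
    {"grip": 0, "linear": [1.8, -0.7, 19], "rot": [0, 0.003, 0.003]},
    {"grip": 0, "linear": [1.8, -0.7, 19], "rot": [0, 0.003, 0.003]},
  ],
)

```text
clock: 8.8
position: [498.3, 109.2, 53.1]
ee_rot: [-0.214, 0.977, -0.0, -0.002]
contact_force: [-0.6, 0.4, -2.8]
gripper_width: 47.5
grasp_force: 64.0
```

Run:
```python
from h import *
s=arm.read_state();print(s["position"],s["contact_force"],s["wrist_torque"])
goal([499.5,109.6,50],.432+np.pi/2)
p=shot("side");save(p,"s2.png",(240,140,320,200),8)
```

```text
[498.32618393 109.17616529  53.14008753] [-0.57590557  0.38485961 -2.82073512] [ 0.0324046  -0.03184777 -0.00996507]
linear [-1.3 -0.1  3.1] rot [-0.    -0.003 -0.   ] j6 [ 0.53  0.4  -0.49 -0.   -0.68 -1.67]
```

View pics/s2.png

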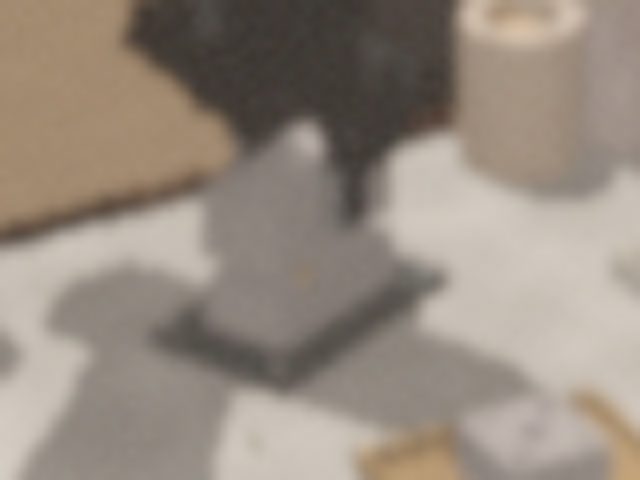

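The side crop shows the cover low over the lower half, with a plunger still visible at (303,270). I'll overlay the expected outlines to check the alignment.

Run:
```python
from h import *
s=arm.read_state();p=shot("side");f=p["frame"][130:210,230:330,::-1];k=7
im=cv2.resize(f,None,fx=k,fy=k,interpolation=cv2.INTER_CUBIC)
def box(c,yaw,z0,z1,col,l=92,w=48):
    R2=np.array([[np.cos(yaw),-np.sin(yaw)],[np.sin(yaw),np.cos(yaw)]])
    q=[(np.array(c)+R2@np.array([a*l/2,b*w/2])) for a,b in((1,1),(1,-1),(-1,-1),(-1,1))]
    for z in(z0,z1):
        pts=np.array([(proj(p,[*v,z])-[230,130]+.5)*k for v in q],int); cv2.polylines(im,[pts],True,col,1)
box([499.7,109.8],.432,8,36,(0,0,255)); box(s["position"][:2],.432,s["position"][2]-5.4,s["position"][2]+30.6,(0,255,0))
box([499.7,109.8],.432,0,8,(255,0,0),140,86)
cv2.imwrite("pics/s3.png",im)
```

```text
(no output)
```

View pics/s3.png

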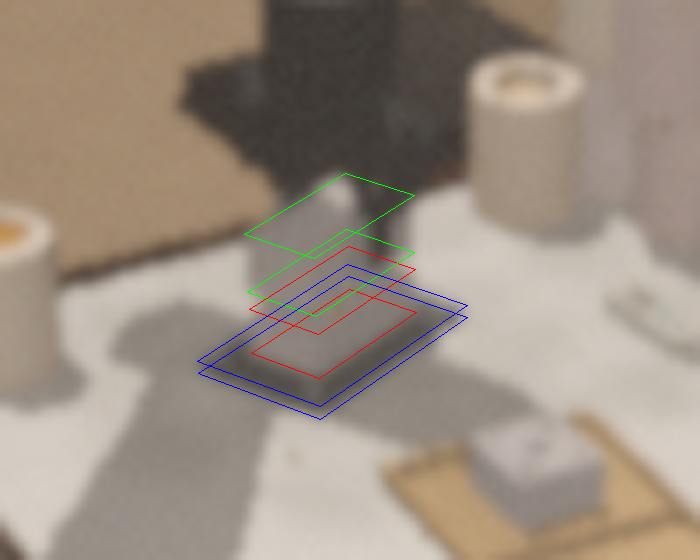

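arm_command(
  rows=[
    {"grip": 0, "linear": [0, 0, 2], "rot": [0, 0, 0]},
    {"grip": 0, "linear": [0, 0, 4], "rot": [0, 0, 0]},
    {"grip": 0, "linear": [0, 0, 4], "rot": [0, 0, 0]},
  ],
)

```text
clock: 9.28
position: [498.7, 109.4, 49.3]
ee_rot: [-0.214, 0.977, -0.0, -0.001]
contact_force: [1.3, 0.4, -4.5]
gripper_width: 46.9
grasp_force: 64.0
```

arm_command(
  rows=[
    {"grip": 0, "linear": [0, 0, 2], "rot": [0, 0, 0]},
    {"grip": 0, "linear": [0, 0, 4], "rot": [0, 0, 0]},
    {"grip": 0, "linear": [0, 0, 6], "rot": [0, 0, 0]},
    {"grip": 0, "linear": [0, 0, 6], "rot": [0, 0, 0]},
  ],
)

```text
clock: 9.78
position: [498.8, 109.5, 44.1]
ee_rot: [-0.214, 0.977, -0.0, -0.001]
contact_force: [-1.6, 1.0, 4.2]
gripper_width: 47.1
grasp_force: 65.0
```

arm_command(
  rows=[
    {"grip": 0, "linear": [0, 0, 2], "rot": [0, 0, 0]},
    {"grip": 0, "linear": [0, 0, 3.5], "rot": [0, 0, 0]},
    {"grip": 0, "linear": [0, 0, 4.5], "rot": [0, 0, 0]},
    {"grip": 0, "linear": [0, 0, 4.5], "rot": [0, 0, 0]},
    {"grip": 0, "linear": [0, 0, 4.5], "rot": [0, 0, 0]},
  ],
)

```text
clock: 10.4
position: [498.8, 109.4, 41.4]
ee_rot: [-0.215, 0.977, -0.0, -0.0]
contact_force: [-6.1, 0.2, 18.4]
gripper_width: 47.1
grasp_force: 66.8
```

arm_command(
  rows=[
    {"grip": 0, "linear": [0, 0, 1], "rot": [0, 0, 0]},
    {"grip": 0, "linear": [0, 0, 1], "rot": [0, 0, 0]},
    {"grip": 0, "linear": [0, 0, 1], "rot": [0, 0, 0]},
    {"grip": 0, "linear": [0, 0, 1], "rot": [0, 0, 0]},
  ],
)

```text
clock: 10.9
position: [498.8, 109.4, 41.3]
ee_rot: [-0.215, 0.977, -0.0, -0.0]
contact_force: [-8.5, 1.1, 25.4]
gripper_width: 47.2
grasp_force: 67.6
```

Run:
```python
from h import *
s=arm.read_state();print(s["position"],s["contact_force"],s["wrist_torque"],R.from_quat(s["ee_rot"]).as_matrix().round(4)[2])
p=shot("side");q=p;im=p["frame"][150:200,250:310]
p=shot("wrist");save(p,"w4.png")
cv2.imwrite("pics/s4.png",np.vstack([cv2.resize(im[:,:,::-1],(480,400),interpolation=cv2.INTER_CUBIC)]))
```

```text
[498.79085496 109.41754894  41.31801674] [-8.46652324  1.06323267 25.44974547] [ 0.39748883  2.3156216  -0.1273753 ] [ 9.e-04 -4.e-04 -1.e+00]
```

View pics/s4.png

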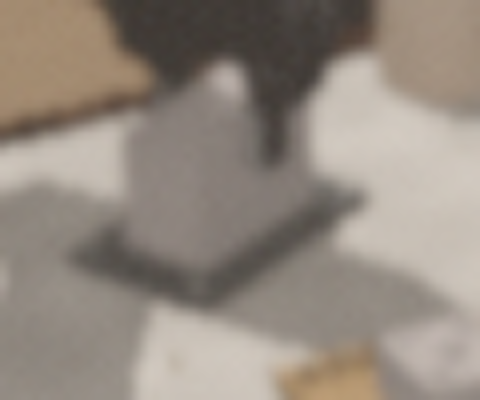

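View pics/w4.png

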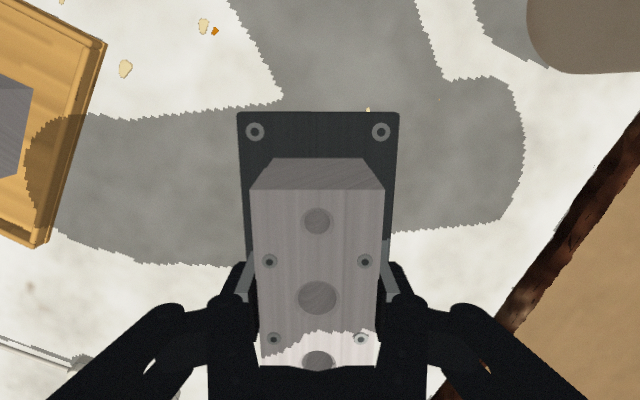

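The cover and the lower half now look like one block, with no gap or visible plunger. With 7 N more push the tool moved only 0.1 mm, so the faces are in hard contact. I'm handing in while still holding.

```bash
python3 -c "
from bench import job;print(job.job_done())"
```

```text
the job is handed in; nothing more can be done
None
```

The oblong cover is on the lower mould half with its wide hole over the thick dowel, pressed flush and still held at about 25 N; I handed the job in that way at about 11 s on the robot's clock.

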